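# Load the tube mixer

## Task

Someone has left a ballpoint pen in the clips of the tube mixer: pull it out and lay it flat on the bare worktop. Then fill the mixer: press the two loose sample tubes down into the two free stations until both spring clips of the station have snapped around the tube's body, caps pointing away from the console like the tube that is already loaded. Leave that tube clipped in its place and do not push the other things on the bench about.

Things in the scene. Friction and masses are not known exactly. Their poses are not given: they have to be found in the camera images.
- mixer: tube mixer, fixed, on a part of the worktop 1.5 mm above z = 0; origin under the middle of its clip stations, x along them towards its console. Heights from the origin: grey-topped white bed 16 mm (x = -65 to +115, y = -80 to +80 mm), console (x = 63 to 113 mm) 26 mm, its knob 38 mm. Three parallel stations at y = +52, 0, -52 mm, each with two spring clips at x = -22 and +22 mm
- station_left (a point): axis of a tube seated in the station at mixer y = +52 mm, midway between its two clips, 40 mm above its origin; axes as the mixer's. Each clip is 8 mm wide along x; 36 mm lie free between the two, where gripper fingers fit
- station_mid (a point): the same point for the middle station, mixer y = 0. Each clip: a saddle (top at z = 33.7 mm) between two hinged steel fingers that rise to z = 53 mm; their lips, at z = 45 mm, stand 8 mm apart and flare to about 16 mm at the top
- station_right (a point): the same point for the station at mixer y = -52 mm. Pressing a tube's 12.6 mm body down through the lips of both clips takes roughly 5 to 10 N in all; the lips then close over it
- tube_a: loose capped sample tube, 92 mm long: round body 12.6 mm in diameter for the first 75 mm, then a cap 15.4 mm in diameter and 17 mm long; 14 g. Origin at the centre of the round (bottom) end; its z axis runs along the tube towards the cap. Lies on the worktop.
- tube_b: loose capped sample tube, 92 mm long: round body 12.6 mm in diameter for the first 75 mm, then a cap 15.4 mm in diameter and 17 mm long; 14 g. Origin at the centre of the round (bottom) end; its z axis runs along the tube towards the cap. Lies on the worktop.
- tube_loaded: tube already clipped in the mixer, in the middle or the left station, as it should be; capped sample tube, 92 mm long: round body 12.6 mm in diameter for the first 75 mm, then a cap 15.4 mm in diameter and 17 mm long; 14 g. Origin at the centre of the round (bottom) end; its z axis runs along the tube towards the cap. Its round end is at mixer x = +34 mm, its cap away from the console.
- pen: ballpoint pen, 142 mm long, 10.4 mm in diameter, 9 g, held by the clips of the middle or left station. Origin at the middle of its length on its underside (its axis is 5.2 mm above), y along the pen. In the clips its middle is about 34 mm from the middle of the station, towards the console; pulling it up out of both clips takes some newtons.
- timer: white bench timer 60 x 66 x 18 mm lying among the tubes. A desktop PC 94 mm high begins behind them at world x = 0.53, y > 0.22 m; the monitor overhangs above it. Origin at the centre of its underside, z up.
- strip_bottle: bottle with black cap, diameter 52, 114 mm high, between mixer and printer; the worktop in front of it is bare along x at world y = -0.145 m, x = 0.37 to 0.53. Origin at the centre of its underside, z up.
- sanitiser: pump bottle 76 x 62 x 181 mm, right of the mixer. Origin at the centre of its underside, z up.
- tally_counter: grey hand counter 50 x 50 x 25 mm, right of the mixer. Origin at the centre of its underside, z up.
- usb_stick: black memory stick 18 x 56 x 8 mm, left of the printer, y along its length. Origin at the centre of its underside, z up.
- tape_roll: roll of tape, diameter 58, 18 mm high, at the left. Origin at the centre of its underside, z up.
- dropper: dropper bottle, diameter 31, 88 mm high, at the left. Origin at the centre of its underside, z up.

How it is judged (in metres and radians):
At the end, for the whole second after the job is handed in: All three tubes at rest in the mixer's clips: axis 36.5-42.5 mm above the mixer origin, within 4 mm sideways of a station's middle and 0.07 rad of its line, round end at mixer x = 27-47 mm (cap away from the console); the pen lies level on the worktop (origin under 12 mm), at rest (x of tube_a in the frame of mixer between 0.027 and 0.047 m and z of tube_a in the frame of mixer between 0.0365 and 0.0425 m and angle between the z axis of each of tube_a, tube_b, tube_loaded and the x axis of mixer, either way round below 0.07 rad and (y of tube_a in the frame of mixer between -0.056 and -0.048 m or y of tube_a in the frame of mixer between -0.004 and 0.004 m or y of tube_a in the frame of mixer between 0.048 and 0.056 m) and linear speed of each of tube_a, tube_b, tube_loaded, pen below 0.02 m/s and x of tube_b in the frame of mixer between 0.027 and 0.047 m and z of tube_b in the frame of mixer between 0.0365 and 0.0425 m and (y of tube_b in the frame of mixer between -0.056 and -0.048 m or y of tube_b in the frame of mixer between -0.004 and 0.004 m or y of tube_b in the frame of mixer between 0.048 and 0.056 m) and x of tube_loaded in the frame of mixer between 0.027 and 0.047 m and z of tube_loaded in the frame of mixer between 0.0365 and 0.0425 m and (y of tube_loaded in the frame of mixer between -0.056 and -0.048 m or y of tube_loaded in the frame of mixer between -0.004 and 0.004 m or y of tube_loaded in the frame of mixer between 0.048 and 0.056 m) and height (world z) of pen below 0.012 m and angle between pen's own y axis and vertical between 1.5 and 1.64 rad); the robot touches nothing.
It fails at once if one of the other things on the bench is pushed more than 25 mm (distance of any of timer, strip_bottle, sanitiser, tally_counter, usb_stick, tape_roll, dropper from where it was at the start of the episode above 0.025 m).
It fails at once if the loaded tube is pulled out of its place (moved more than 12 mm) (distance of tube_loaded from where it was at the start of the episode above 0.012 m).
It also fails if it takes over 72 s, if anything falls off the work surface, if the arm or the gripper's body presses on something with over 40 N, if the wrist force passes 120 N, or if a joint passes its speed limit or range.

## Robot

A 6-joint arm with a two-finger parallel gripper is mounted at the origin on a cart in front of the work surface, level with it; the furniture and walls round the work are solid. World frame = base frame: x ahead of the robot, y to its left, z up, the work surface at z = 0. Lengths are in m, angles in degrees, forces in N, time in s.
With the tool pointing down it reaches from about 0.35 to 1 m from the base axis. Payload 7.1 kg.
Tool frame: the origin (TCP) lies between the finger pads; the fingertips stand tips_ahead ahead of it and the grasp point (between the pads) is the TCP (tips_ahead is the distance from the TCP to the fingertips, in m); z points along the fingers, y is the line along which they close (so a half turn about z gives the same grasp; the last joint's range is limited). The gripper opens to 85 mm and grips with 20 to 120 N. Pads are 22 mm wide; open, the fingers measure 114 mm over their backs; the gripper's body (76 mm by 85 mm) begins 54 mm behind the grasp point. The pads swing forward as they close: fully open they stand 13 mm farther back than shut.
Start: joints at [-73.339, 24.242, 93.386, -0, 62.372, -1.089], TCP at [0.191, -0.595, 0.25] pointing down, gripper open.
Joint ranges: [-172.04, 172.04], [-51.8, 120.97], [4.93, 147.93], [-75.15, 255.16], [6.16, 154.13], [-145.62, 145.62]. Speed limits (degrees/s): [136.94, 136.94, 172.46, 180, 180, 180].

## Interface

Orientations are given as [roll, pitch, yaw] about the fixed x, y, z axes, in that order (R = Rz(yaw) Ry(pitch) Rx(roll)).
In Python, from workcell import read_state, get_image, camera_params, job_done, tips_ahead gives the robot as it stands.
- The arm moves only by the tool send_rows, never from a script. Its argument "targets" is one flat list of numbers, 7 for each row, row after row: the turn, a rotation vector about the tool's x, y, z in rad, then the shift along the tool's x, y, z in mm, then the opening, from -1 (shut) to 1 (fully open), so that 0 is half open. In form: [ax, ay, az, x, y, z, hand, ax, ay, az, x, y, z, hand, ...]. A call has exactly 8 rows; each row shifts and turns the commanded pose from where the row before left it, along the tool's axes as they then stand; what a row does not reach is not made up. A row lasts 1/8 s, in which the tool goes at most 62.5 mm and 10.7 degrees, less where a joint would pass 70% of its speed; a pose out of reach is approached as far as the arm can. A call is refused whole if a number of a shift passes 62.5 or a number of a turn 0.188, either way. A call with a gripper value outside its range is refused whole. The fingers move at their own pace and stop on an object; "force" is the grip in N (left out, the last holds). Time passes only in rows, so rows that do not move let the fingers close, or fill a call up. It gives the time, the measured TCP pose, the force, the opening and the grip force at its end, in the units of the state.
- read_state(): the state, without advancing time (a new reading comes with each control period).
- get_image(name): name is "scene" or "side" or "wrist"; returns the picture (480x640x3 uint8, red, green, blue); there is no depth.
- camera_params(name): a dict with "fx", "fy", "cx", "cy" (pixels), "world_to_cam" (4x4, takes a point from world to camera coordinates). Camera axes: x right, y up, looking along -z (the intrinsics and any distortion apply to the point x, -y, -z); pixel columns grow to the right and rows downward; lengths in m; the calibration is good to about 2 mm. A picture is of the moment at which its call begins: read the wrist's pose just before it. camera_params takes no time and is no camera call; for the wrist camera it gives the pose at the moment of the call.
- job_done(): hands the job in; it is judged then, once.
The state is a dict: "clock": time; "joints": joint angles; "joint_vel": joint speeds; "tau": joint torques, N m; "tool_pos": TCP position; "orientation": TCP orientation; "force": force on the tool from outside, world axes, zero at the start; "wrist_torque": the same for the moment, N m; "width": finger opening in m; "finger_force": force on a finger pad.
Only numpy, scipy, OpenCV 4.12 (cv2) and the standard library are available. Lean on these libraries where they do the work, as an engineer would, in place of code of your own. Each camera call takes 0.05 s, during which the arm holds its last target. There are 200 camera calls.

## Working session

There is one attempt and no reset: what is moved stays moved. The work goes in short steps, Python scripts to look and compute and a tool call to move; the robot and the scene stay as the last step left them, time stands still between calls to the robot, and variables do not carry over. Pictures are saved under pics/ and viewed, at most 10 in all, crops included, and the job is handed in when it is done.

Besides the shell and the picture viewer there is one more tool, called in YAML: its name, and indented under it one key for each argument. send_rows: Moves the arm, as the interface text tells. Its arguments: {"type":"object","properties":{"targets":{"type":"array","items":{"type":"number"}},"force":{"type":"number"}},"required":["targets"]}

```bash
ls; mkdir -p pics
python3 - <<'E'
from workcell import *
import cv2
print(read_state(), tips_ahead)
for n in ("scene","side"):
    im=get_image(n); cv2.imwrite(f"pics/{n}0.png",im[:,:,::-1]); print(n,camera_params(n))
E
```

```text
pics
{'clock': 0.0, 'joints': array([-7.33391042e+01,  2.42849807e+01,  9.34321483e+01, -3.53380223e-04,
        6.23731291e+01, -1.08877831e+00]), 'joint_vel': array([-0.07811106, -0.10957707, -0.06239387,  0.00767798, -0.02048924,
       -0.01111358]), 'tau': array([-1.27929643e-04, -5.57385349e+01, -2.81743866e+01, -4.13475129e-05,
        7.27073129e-03,  8.70732350e-06]), 'tool_pos': array([ 0.19040692, -0.59473619,  0.24953478]), 'orientation': array([-1.79909752e+02, -1.40227254e-03,  1.77498371e+01]), 'force': array([ 0.75703787, -0.24325683,  0.50949377]), 'wrist_torque': array([-0.04474107,  0.02330097,  0.03890294]), 'finger_force': 0.0, 'width': 0.08559463724828252} 0.019
scene {'fx': 530.6225892432703, 'fy': 530.6225892432703, 'cx': 310.52289036793087, 'cy': 240.5719631294655, 'world_to_cam': array([[-0.78587441, -0.61795824, -0.02300058,  0.3546581 ],
       [ 0.34709682, -0.47158465,  0.81063661, -0.25380799],
       [-0.51178629,  0.62907514,  0.58509765, -1.33720571],
       [ 0.        ,  0.        ,  0.        ,  1.        ]])}
side {'fx': 456.8701113642021, 'fy': 456.8701113642021, 'cx': 318.64396089697317, 'cy': 237.42875233320547, 'world_to_cam': array([[ 0.93429883, -0.35641422, -0.00738934, -0.49393839],
       [ 0.24076111,  0.61556979,  0.75040517, -0.12770695],
       [-0.26290642, -0.70288174,  0.66093681, -1.21304554],
       [ 0.        ,  0.        ,  0.        ,  1.        ]])}
```

View pics/scene0.png

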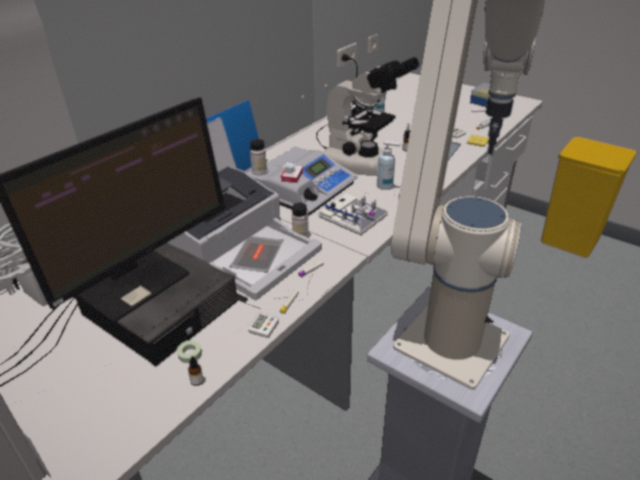

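View pics/side0.png

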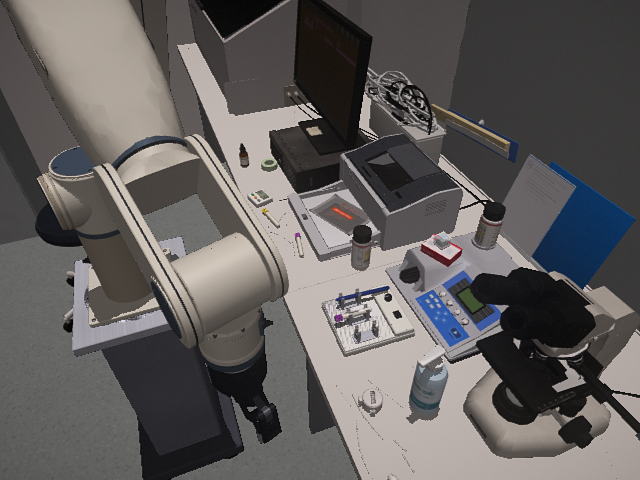

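The mixer is in the side view at about (365,320): pen (blue) in the left station, purple-capped tube in the middle. The loose tubes are at about (270,217) and (298,243), with the timer at (260,198). I'll enlarge these areas.

Run:
```python
import cv2,numpy as np
a=cv2.imread("pics/side0.png")
def crop(x,y,w,h,s):
    c=cv2.resize(a[y:y+h,x:x+w],None,fx=s,fy=s,interpolation=cv2.INTER_CUBIC)
    for k in range(0,w,10): 
        cv2.line(c,(k*s,0),(k*s,6),(0,255,0),1); cv2.putText(c,str(x+k),(k*s,16),0,.33,(0,0,255),1)
    for k in range(0,h,10):
        cv2.line(c,(0,k*s),(6,k*s),(0,255,0),1); cv2.putText(c,str(y+k),(8,k*s+4),0,.33,(0,0,255),1)
    return c
cv2.imwrite("pics/c1.png",np.hstack([crop(312,275,105,85,4),crop(230,180,85,85,4)]))
```

```text
(no output)
```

View pics/c1.png

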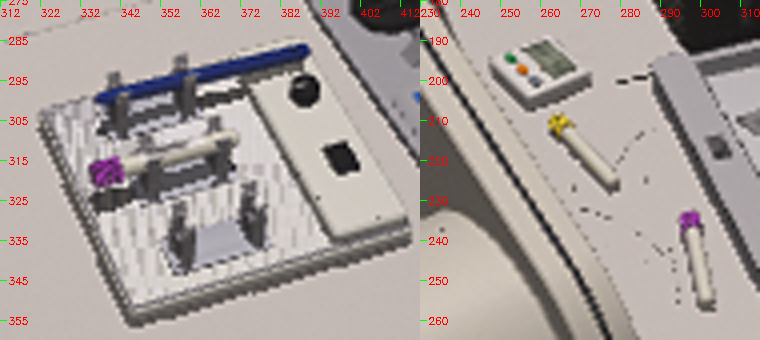

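Left crop: the bed corners are at (322,302), (345,352) and (414,333). The pen runs (337,299.5)–(389,287.5), and the loaded tube's cap end is at (335,318) with its round end at (371.5,308). Yellow tube: cap (263.8,209.5), round end (278.8,226.5). Purple tube: cap (297.5,233.3), round end (301.5,256).

```bash
cat > h.py <<'E'
import numpy as np, cv2
from workcell import *
def ray(name,u,v,P=None):
    P=P or camera_params(name); T=np.array(P["world_to_cam"]); R=T[:3,:3]
    d=R.T@np.array([(u-P["cx"])/P["fx"],-(v-P["cy"])/P["fy"],-1]); return -R.T@T[:3,3],d
def onz(name,u,v,z,P=None):
    o,d=ray(name,u,v,P); return o+d*(z-o[2])/d[2]
def proj(name,X,P=None):
    P=P or camera_params(name); T=np.array(P["world_to_cam"]); c=T[:3,:3]@np.asarray(X)+T[:3,3]
    return P["cx"]-P["fx"]*c[0]/c[2],P["cy"]+P["fy"]*c[1]/c[2]
E
python3 - <<'E'
from h import *
np.set_printoptions(precision=4,suppress=True)
for l,u,v,z in [("corner-65+80",322,302,.0175),("corner-65-80",345.2,352.5,.0175),("corner115-80",414.5,333,.0175),("pen0",337,299.5,.0404),("pen1",389,287.5,.0404),("tcap",335,318,.0415),("tround",371.5,308,.0415),("ycap",263.75,209.5,.0075),("yround",278.75,226.5,.0065),("pcap",297.5,233.25,.0075),("pround",301.5,256,.0065),("timerL",247.5,194.5,.018),("timerR",272.5,199,.018),("timerN",257,205.5,.018),("timerT",262,189.5,.018)]:
    print(l,onz("side",u,v,z))
E
```

```text
corner-65+80 [ 0.4427 -0.2493  0.0175]
corner-65-80 [ 0.4378 -0.4068  0.0175]
corner115-80 [ 0.6103 -0.416   0.0175]
pen0 [ 0.4727 -0.2735  0.0404]
pen1 [ 0.6095 -0.2844  0.0404]
tcap [ 0.4461 -0.3253  0.0415]
tround [ 0.5392 -0.3291  0.0415]
ycap [0.412  0.1805 0.0075]
yround [0.4318 0.0843 0.0065]
pcap [0.4742 0.033  0.0075]
pround [ 0.4533 -0.0625  0.0065]
timerL [0.3815 0.2632 0.018 ]
timerR [0.4503 0.2099 0.018 ]
timerN [0.3949 0.1948 0.018 ]
timerT [0.433 0.273 0.018]
```

send_rows:
  targets: [0,0,0,49,-25,0,-0.2,0,0,0,49,-25,0,-0.2,0,0,0,49,-25,0,-0.2,0,0,0,49,-25,0,-0.2,0,0,0,49,-25,0,-0.2,0,0,0,49,-25,0,-0.2,0,0,0.181,49,-25,0,-0.2,0,0,0.181,40,-35,0,-0.2]
  force: 60

```text
clock: 1.1
tool_pos: [0.4996, -0.2831, 0.2501]
orientation: [-180.0, 0.0, -3.2]
force: [0.1, -0.5, 0.3]
width: 0.0342
finger_force: 0.0
```

Run:
```python
from h import *
s=read_state(); print(s["clock"],s["tool_pos"],s["orientation"],s["width"],s["joints"])
im=get_image("wrist"); cv2.imwrite("pics/w1.png",im[:,:,::-1]); 
P=camera_params("wrist"); print(P)
print("bottle",onz("side",362,267,0),"sanit",onz("side",428,408,0))
```

```text
1.1 [ 0.49959114 -0.28310377  0.25009618] [-1.79994896e+02  9.28679470e-03 -3.19664910e+00] 0.03422255325404079 [-3.07265322e+01  2.00235214e+01  9.99462221e+01  2.69185735e-04
  6.00408507e+01  6.24699828e+01]
{'fx': 390.4914412186384, 'fy': 390.4914412186384, 'cx': 318.94453065971044, 'cy': 235.68800712118033, 'world_to_cam': array([[-0.06567876, -0.99783616, -0.00304882, -0.24413747],
       [ 0.95514043, -0.06198364, -0.28959418, -0.45883273],
       [ 0.28877857, -0.02193224,  0.95714467, -0.53046716],
       [ 0.        ,  0.        ,  0.        ,  1.        ]])}
bottle [ 0.59621589 -0.15807779  0.        ] sanit [ 0.54937943 -0.58243812  0.        ]
```

View pics/w1.png

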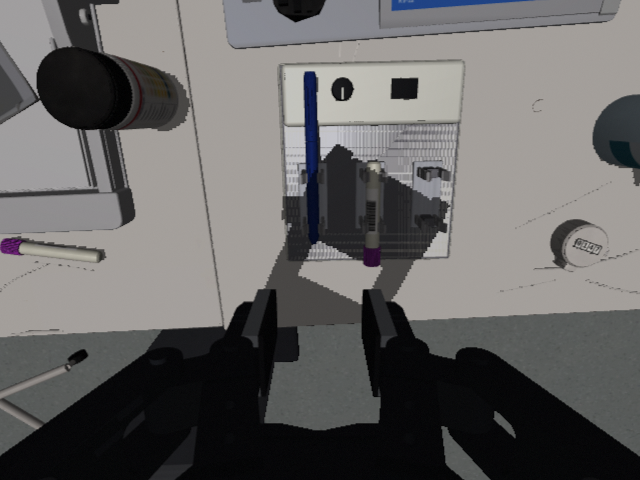

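In the wrist view the pen runs (311,72)–(313,243). The loaded tube's cap end is at (372,265) and its round end at (374,162). The bed's front corners are (287,261) and (452,258), and the purple tube's round end is (102,257).

Run:
```python
from h import *
import math
np.set_printoptions(precision=4,suppress=True)
P=camera_params("wrist")
g=lambda u,v,z:onz("wrist",u,v,z,P)
A,B=g(311,72,.0404),g(313,243,.0404); C,D=g(374,162,.0415),g(372,265,.0415)
E,F=g(287,261,.0175),g(452,258,.0175)
H,K=g(283,64,.0275),g(465,62,.0275)
for n,a,b in (("pen",A,B),("tube",C,D),("front edge",F,E),("rear",K,H),("purple",g(102,257,.0065),g(0,246,.0075))):
    d=a-b; print(n,a,b,np.linalg.norm(d[:2]),math.degrees(math.atan2(d[1],d[0])))
```

```text
pen [ 0.6103 -0.2787  0.0404] [ 0.4682 -0.2703  0.0404] 0.14237822401136915 -3.3806427273722575
tube [ 0.5367 -0.3265  0.0415] [ 0.4441 -0.3224  0.0415] 0.09267755333735817 -2.552797052985965
front edge [ 0.4369 -0.4028  0.0175] [ 0.4441 -0.2428  0.0175] 0.16017537647397678 -92.59120654115797
rear [ 0.611  -0.4045  0.0275] [ 0.6193 -0.256   0.0275] 0.14869325409406664 -93.20673179474464
purple [ 0.4563 -0.0569  0.0065] [0.4746 0.041  0.0075] 0.09954942578366958 -100.59567654774115
```

send_rows:
  targets: [0,0,0,6,-10,20,-0.2,0,0,0,0,0,50,-0.2,0,0,0,0,0,50,-0.2,0,0,0,0,0,45,-0.2,0,0,0,0,0,25,-0.2,0,0,0,0,0,13,-0.2,0,0,0,0,0,0,-0.2,0,0,0,0,0,0,-1]
  force: 60

```text
clock: 2.15
tool_pos: [0.5057, -0.2753, 0.0484]
orientation: [180.0, -0.1, -2.9]
force: [-0.0, 0.9, 0.4]
width: 0.0171
finger_force: 0.0
```

send_rows:
  targets: [0,0,0,0,0,0,-1,0,0,0,0,0,0,-1,0,0,0,0,0,0,-1,0,0,0,0,0,0,-1,0,0,0,0,0,-6,-1,0,0,0,0,0,-6,-1,0,0,0,0,0,-10,-1,0,0,0,0,0,-20,-1]

```text
clock: 3.15
tool_pos: [0.5043, -0.2742, 0.0897]
orientation: [-179.9, 0.1, -2.9]
force: [-0.1, -0.9, 0.3]
width: 0.0081
finger_force: 59.5
```

send_rows:
  targets: [0,0,0,0,0,-30,-1,0,0,0,0,0,-30,-1,0,0,0,0,-20,0,-1,0,0,0,-15,-50,0,-1,0,0,0,-30,-50,0,-1,0,0,0,-30,-10,0,-1,0,0,0,-10,0,0,-1,0,0,0,0,0,0,-1]

```text
clock: 4.15
tool_pos: [0.4268, -0.1409, 0.1495]
orientation: [180.0, -0.0, -2.9]
force: [1.0, -0.6, 0.6]
width: 0.0078
finger_force: 59.5
```

Run:
```python
from h import *
s=read_state(); print(s["clock"],s["tool_pos"],s["orientation"],s["width"],s["finger_force"])
a=get_image("wrist")[:,:,::-1]; b=get_image("side")[200:360,240:440,::-1]
cv2.imwrite("pics/w2.png",np.hstack([cv2.resize(a,(480,360)),cv2.resize(b,(320,256),interpolation=cv2.INTER_CUBIC).copy() if 0 else cv2.copyMakeBorder(cv2.resize(b,(320,256)),0,104,0,0,cv2.BORDER_CONSTANT)]))
cv2.imwrite("pics/w2full.png",a)
```

```text
4.15 [ 0.42678066 -0.14092969  0.14952194] [ 1.79992388e+02 -3.12619849e-02 -2.87562242e+00] 0.007787578167893404 59.5420378446579
```

View pics/w2.png

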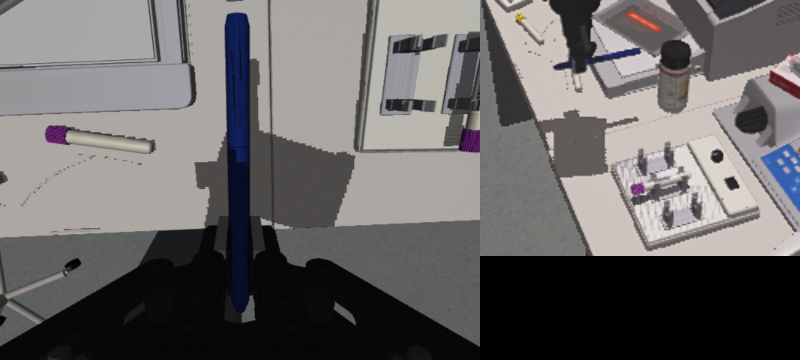

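send_rows:
  targets: [0,0,0,-8,4,30,-1,0,0,0,0,0,40,-1,0,0,0,0,0,30,-1,0,0,0,0,0,15,-1,0,0,0,0,0,8,-1,0,0,0,0,0,5,-1,0,0,0,0,0,0,-1,0,0,0,0,0,0,-1]

```text
clock: 5.25
tool_pos: [0.4189, -0.1445, 0.0219]
orientation: [180.0, -0.1, -2.9]
force: [0.3, -1.1, -0.5]
width: 0.0077
finger_force: 59.5
```

send_rows:
  targets: [0,0,0,0,0,0,-0.7,0,0,0,0,0,0,-0.5,0,0,0,0,0,0,-0.5,0,0,0,0,0,-20,-0.5,0,0,0,0,0,-50,-0.3,0,0,0,0,0,-55,-0.1,0,0,0,16,-38,-25,-0.1,0,0,0,16,-38,0,-0.1]

```text
clock: 6.25
tool_pos: [0.456, -0.0698, 0.1739]
orientation: [180.0, -0.3, -3.0]
force: [0.2, -0.7, -0.5]
width: 0.0386
finger_force: 0.0
```

send_rows:
  targets: [0,0,-0.18,0,0,0,-0.1,0,0,-0.18,0,0,0,-0.1,0,0,-0.18,0,0,0,-0.1,0,0,-0.18,0,0,0,-0.1,0,0,-0.18,0,0,0,-0.1,0,0,-0.18,0,0,0,-0.1,0,0,-0.18,0,0,0,-0.1,0,0,-0.18,0,0,0,-0.1]

```text
clock: 7.25
tool_pos: [0.454, -0.07, 0.1713]
orientation: [-180.0, 0.0, 80.0]
force: [-1.2, 0.7, 0.1]
width: 0.0384
finger_force: 0.0
```

Run:
```python
from h import *
s=read_state(); print(s["clock"],s["tool_pos"],s["orientation"],s["width"],s["joints"])
P=camera_params("wrist"); np.save("pics/w3P.npy",P["world_to_cam"])
a=get_image("wrist")[:,:,::-1]; cv2.imwrite("pics/w3.png",a)
```

```text
7.25 [ 0.45395016 -0.07004335  0.17126773] [-1.79984613e+02  1.76202054e-04  7.99843941e+01] 0.03837785631179219 [-1.02558428e+01  1.74830386e+01  1.17228286e+02 -3.38629966e-04
  4.53040606e+01 -2.39998718e-01]
```

View pics/w3.png

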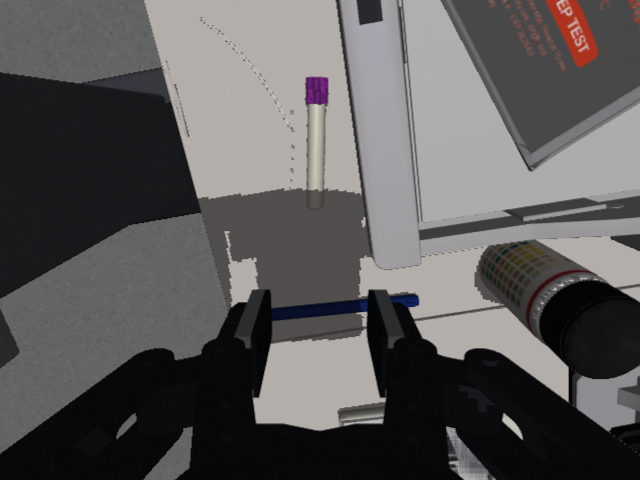

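The purple tube runs from its cap end (317,77) to its round end (315,208). The pen lies flat at (250–418, ~305). The scanner edge is right of the tube at about (358,150).

Run:
```python
from h import *
import math
P=camera_params("wrist")
s=read_state(); g=lambda u,v,z:onz("wrist",u,v,z,P)
c,r=g(317,77,.009),g(315,209,.0065); d=c-r; L=np.linalg.norm(d[:2]); print(c,r,L,math.degrees(math.atan2(d[1],d[0])))
q=r+d/L*.037; print("grip",q)
R=cv2.Rodrigues(np.zeros(3))[0]
from scipy.spatial.transform import Rotation as Ro
R=Ro.from_euler("xyz",s["orientation"],degrees=True).as_matrix()
q[2]=.021; print("tool shift mm",R.T@(q-s["tool_pos"])*1000)
print("tray",g(357,140,.0),g(357,140,.03), "pen",g(418,300,.005))
```

```text
[0.46794142 0.02974847 0.009     ] [ 0.45088513 -0.06137086  0.0065    ] 0.09270193504944013 79.39770966552625
grip [ 0.45769278 -0.02500253  0.00749782]
tool shift mm [ 45.03038269  -3.76664363 150.25951048]
tray [ 0.48979977 -0.01679413  0.        ] [ 0.48727039 -0.01469798  0.03      ] pen [ 0.52093293 -0.15077045  0.005     ]
```

send_rows:
  targets: [0,0,0,30,-4,10,-0.5,0,0,0,15,0,40,-0.5,0,0,0,0,0,45,-0.5,0,0,0,0,0,35,-0.5,0,0,0,0,0,15,-0.5,0,0,0,0,0,6,-0.5,0,0,0,0,0,0,-0.5,0,0,0,0,0,0,-0.5]
  force: 80

```text
clock: 8.3
tool_pos: [0.4591, -0.0252, 0.0213]
orientation: [179.9, -0.0, 79.6]
force: [-0.2, -0.2, -0.2]
width: 0.0214
finger_force: 0.0
```

send_rows:
  targets: [0,0,0,0,0,0,-1,0,0,0,0,0,0,-1,0,0,0,0,0,0,-1,0,0,0,0,0,0,-1,0,0,0,0,0,-20,-1,0,0,0,0,0,-45,-1,0,0,0,0,0,-45,-1,0,0,0,0,0,-20,-1]

```text
clock: 9.3
tool_pos: [0.4594, -0.0252, 0.1533]
orientation: [179.7, -0.0, 79.6]
force: [-0.4, 0.6, -0.8]
width: 0.0088
finger_force: 78.6
```

send_rows:
  targets: [0,0,-0.186,0,0,0,-1,0,0,-0.186,0,0,0,-1,0,0,-0.186,0,0,0,-1,0,0,-0.186,0,0,0,-1,0,0,-0.186,0,0,0,-1,0,0,-0.186,0,0,0,-1,0,0,-0.186,0,0,0,-1,0,0,-0.186,0,0,0,-1]

```text
clock: 10.3
tool_pos: [0.4583, -0.0251, 0.1509]
orientation: [180.0, 0.0, 165.2]
force: [-0.2, 0.4, -0.5]
width: 0.0092
finger_force: 78.5
```

send_rows:
  targets: [0,0,-0.106,0,0,0,-1,0,0,-0.105,0,0,0,-1,0,0,0,-10,-40,0,-1,0,0,0,-10,-45,0,-1,0,0,0,-10,-50,0,-1,0,0,0,-10,-50,0,-1,0,0,0,-10,-40,0,-1,0,0,0,-10,-21,0,-1]

```text
clock: 11.3
tool_pos: [0.5054, -0.2761, 0.151]
orientation: [-180.0, 0.1, 176.9]
force: [-0.4, 0.7, 0.7]
width: 0.0091
finger_force: 78.5
```

Run:
```python
from h import *
s=read_state(); print(s["clock"],s["tool_pos"],s["orientation"],s["width"],s["joints"])
P=camera_params("wrist"); np.save("pics/w4P.npy",P["world_to_cam"])
a=get_image("wrist")[:,:,::-1]; cv2.imwrite("pics/w4.png",a)
```

```text
11.3 [ 0.50539701 -0.27614273  0.15099722] [-1.79961455e+02  6.59422305e-02  1.76866594e+02] 0.009110865825698825 [-2.98332665e+01  2.77126623e+01  1.03523805e+02 -6.39880617e-03
  4.86873026e+01 -1.16695617e+02]
```

View pics/w4.png

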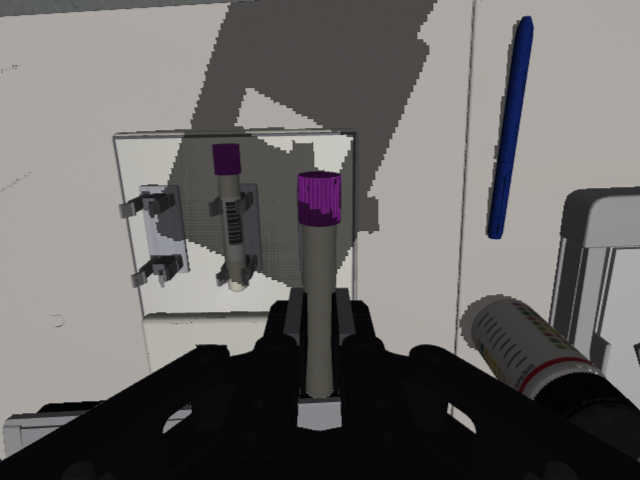

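Run:
```python
from h import *
import math
from scipy.spatial.transform import Rotation as Ro
s=read_state(); P=camera_params("wrist"); g=lambda u,v,z:onz("wrist",u,v,z,P)
R=Ro.from_euler("xyz",s["orientation"],degrees=True).as_matrix()
for h in (.008,.011,.014):
    z=s["tool_pos"][2]-h
    print(h,[R.T@(g(u,v,z)-s["tool_pos"])*1000 for u,v in ((319,176),(319,222),(319,395))])
for n,a,b in (("tube",g(236,289,.0415),g(227,147,.0415)),("front",g(116,135,.0175),g(355,131,.0175)),("clipsR",g(160,270,.035),g(153,205,.035))):
    d=a-b; print(n,a,b,np.linalg.norm(d[:2]),math.degrees(math.atan2(d[1],d[0])),(a+b)/2)
```

```text
0.008 [array([56.6858977 ,  0.59935666,  7.81463714]), array([40.64860435,  0.6097635 ,  7.86668175]), array([-31.61897952,   0.65665901,   8.10120623])]
0.011 [array([56.24874176,  0.60238718, 10.81607327]), array([39.84574912,  0.61303133, 10.86930465]), array([-34.0697565,   0.6609962,  11.109177 ])]
0.014 [array([55.81158582,  0.6054177 , 13.8175094 ]), array([39.04289389,  0.61629916, 13.87192756]), array([-36.52053348,   0.6653334 ,  14.11714778])]
tube [ 0.53623857 -0.33344014  0.0415    ] [ 0.44566958 -0.32810195  0.0415    ] 0.09072617108144156 -3.3731433138528564 [ 0.49095407 -0.33077105  0.0415    ]
front [ 0.43589598 -0.40373072  0.0175    ] [ 0.44169194 -0.25108148  0.0175    ] 0.15275923024021154 -92.17442561958478 [ 0.43879396 -0.3274061   0.0175    ]
clipsR [ 0.52282441 -0.38372298  0.035     ] [ 0.47901377 -0.38046558  0.035     ] 0.04393157507724149 -4.252227993272524 [ 0.50091909 -0.38209428  0.035     ]
```

send_rows:
  targets: [0,0,0,0,-1,25,-1,0,0,0,0,0,25,-1,0,0,0,0,0,15,-1,0,0,0,0,0,8,-1,0,0,0,0,0,0,-1,0,0,0,0,0,0,-1,0,0,0,0,0,0,-1,0,0,0,0,0,0,-1]

```text
clock: 12.35
tool_pos: [0.5055, -0.275, 0.0778]
orientation: [-180.0, 0.0, 177.0]
force: [0.4, -0.4, -0.5]
width: 0.0094
finger_force: 78.5
```

Run:
```python
from h import *
s=read_state(); print(s["clock"],s["tool_pos"],s["orientation"])
P=camera_params("wrist"); np.save("pics/w5P.npy",P["world_to_cam"])
a=get_image("wrist")[:,:,::-1]; cv2.imwrite("pics/w5raw.png",a)
b=get_image("side")[:,:,::-1]; cv2.imwrite("pics/s5raw.png",b)
c=cv2.resize(b[280:355,315:425],None,fx=4,fy=4,interpolation=cv2.INTER_CUBIC)
d=cv2.resize(a[40:440,60:420],(360,400)); 
cv2.imwrite("pics/w5.png",np.hstack([d,cv2.copyMakeBorder(c,0,100,0,0,0)]))
```

```text
12.35 [ 0.50549377 -0.27504731  0.07776509] [-1.79979187e+02  3.94626721e-02  1.76989358e+02]
```

View pics/w5.png

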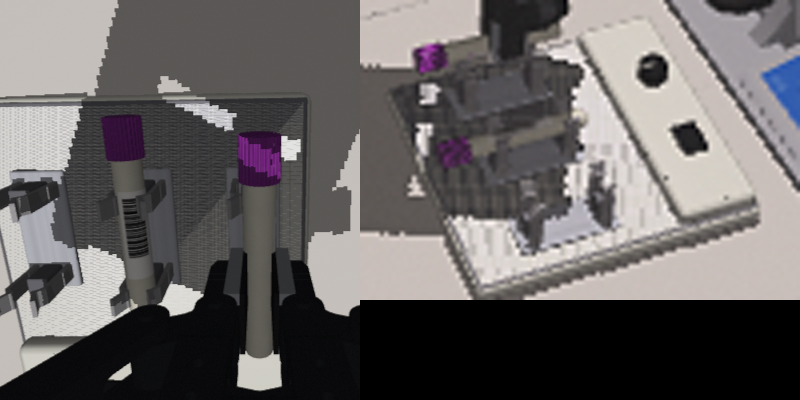

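Run:
```python
from h import *
import math
s=read_state(); th=math.radians(-3); 
M=np.array([[math.cos(th),math.sin(th)],[-math.sin(th),math.cos(th)]])
P=camera_params("side"); S=lambda u,v,z:onz("side",u,v,z,P)
for n,p in (("held cap",S(329.25,294.5,s["tool_pos"][2]-.014)),("held round",S(366,287.5,s["tool_pos"][2]-.014)),("load cap",S(335,318.25,.0415)),("load round",S(370.5,308.7,.0415))):
    print(n,p,M@p[:2])
W=camera_params("wrist"); g=lambda u,v,z:onz("wrist",u,v,z,W)
for n,u,v,z in (("load capc",184,177,.0415),("load mid",194,265,.0415),("load low",203,325,.0415),("held cap",320,195,.064),("held mid",320,300,.064),("bedcorner +80",366,136,.0175),("clipR far",20+60,172+40,.0352),("edge of saddle L? ",0,0,0)):
    p=g(u,v,z); print(n,p,M@p[:2])
print(M@s["tool_pos"][:2])
```

```text
held cap [ 0.45329229 -0.27056774  0.06358338] [ 0.46683149 -0.24647345]
held round [ 0.5453948  -0.28208146  0.06358338] [ 0.55941036 -0.25315112]
load cap [ 0.44576998 -0.32602448  0.0415    ] [ 0.46222187 -0.30224788]
load round [ 0.53602156 -0.3301444   0.0415    ] [ 0.55256538 -0.30163875]
load capc [ 0.45043837 -0.32677659  0.0415    ] [ 0.46692322 -0.30275463]
load mid [ 0.48894932 -0.32829389  0.0415    ] [ 0.5054608  -0.30225435]
load low [ 0.51853008 -0.32845487  0.0415    ] [ 0.53500945 -0.30086697]
held cap [ 0.45640163 -0.27143107  0.064     ] [ 0.46998175 -0.24717287]
held mid [ 0.49756153 -0.27354161  0.064     ] [ 0.5111957  -0.24712637]
bedcorner +80 [ 0.43929904 -0.24936835  0.0175    ] [ 0.45174792 -0.22603546]
clipR far [ 0.46407376 -0.37667434  0.0352    ] [ 0.48315137 -0.35187038]
edge of saddle L?  [ 0.37150313 -0.41267338  0.        ] [ 0.39259165 -0.39266486]
[ 0.51906219 -0.24814612]
```

send_rows:
  targets: [0,0,0,0,-2,0,-1,0,0,0,0,0,4,-1,0,0,0,0,0,4,-1,0,0,0,0,0,2,-1,0,0,0,0,0,0,-1,0,0,0,0,0,0,-1,0,0,0,0,0,0,-1,0,0,0,0,0,0,-1]

```text
clock: 13.45
tool_pos: [0.5052, -0.2769, 0.0674]
orientation: [-180.0, 0.0, 177.0]
force: [-0.3, -2.1, 0.2]
width: 0.0091
finger_force: 78.5
```

send_rows:
  targets: [0,0,0,0,0,2,-1,0,0,0,0,0,2,-1,0,0,0,0,0,0,-1,0,0,0,0,0,0,-1,0,0,0,0,0,0,-1,0,0,0,0,0,0,-1,0,0,0,0,0,0,-1,0,0,0,0,0,0,-1]

```text
clock: 14.45
tool_pos: [0.5059, -0.2772, 0.0639]
orientation: [-180.0, 0.1, 177.0]
force: [2.3, -0.8, 5.9]
width: 0.009
finger_force: 79.2
```

Run:
```python
from h import *
for i in range(6):
    get_image("side"); s=read_state(); print(s["tool_pos"],s["force"],s["wrist_torque"])
```

```text
[ 0.50588181 -0.27717699  0.06386344] [0.5646414  0.5458852  5.98481884] [-0.12210254 -0.1865098  -0.01286153]
[ 0.50587322 -0.27716421  0.06382696] [ 1.98501906 -0.16224934  6.18259202] [-0.14364611 -0.22589463 -0.04099694]
[ 0.50588468 -0.27718729  0.0638601 ] [ 1.22063813 -0.97503139  4.94144386] [-0.08884614 -0.160687    0.00364967]
[ 0.50584225 -0.27714796  0.06384204] [ 1.5814122  -0.09936492  5.51261106] [-0.10853345 -0.19822413 -0.02181871]
[ 0.50589005 -0.27717236  0.06385227] [ 1.55297517 -0.56601326  5.37100495] [-0.18176348 -0.18220547  0.00344959]
[ 0.50587856 -0.27714574  0.06383272] [1.06932053 0.15739653 6.08784714] [-0.10554724 -0.16637643  0.02613943]
```

send_rows:
  targets: [0,0,0,0,0,2,-1,0,0,0,0,0,2,-1,0,0,0,0,0,2,-1,0,0,0,0,0,2,-1,0,0,0,0,0,1,-1,0,0,0,0,0,0,-1,0,0,0,0,0,0,-1,0,0,0,0,0,0,-1]

```text
clock: 15.75
tool_pos: [0.5047, -0.2768, 0.0558]
orientation: [180.0, -0.0, 177.0]
force: [-5.8, 1.1, 20.9]
width: 0.009
finger_force: 80.9
```

Run:
```python
from h import *
b=get_image("side")[:,:,::-1]; s=read_state(); print(s["tool_pos"],s["force"],s["wrist_torque"])
W=camera_params("wrist"); a=get_image("wrist")[:,:,::-1]
c=cv2.resize(b[280:355,315:425],None,fx=4,fy=4,interpolation=cv2.INTER_CUBIC)
cv2.imwrite("pics/w6.png",np.hstack([a[40:440,60:420],cv2.copyMakeBorder(c,0,100,0,0,0)]))
```

```text
[ 0.50473915 -0.27681062  0.05576191] [-6.30841978  1.23299698 21.63607163] [0.2834064  0.86383887 0.05937225]
```

send_rows:
  targets: [0,0,0,0,0,-1,-1,0,0,0,0,0,0,-0.6,0,0,0,0,0,0,-0.5,0,0,0,0,0,0,-0.5,0,0,0,0,0,-15,-0.5,0,0,0,0,0,-40,-0.5,0,0,0,0,0,-40,-0.5,0,0,0,0,0,-15,-0.5]

```text
clock: 16.85
tool_pos: [0.5064, -0.2776, 0.1686]
orientation: [-179.9, 0.2, 177.0]
force: [0.5, -0.6, -0.3]
width: 0.0213
finger_force: 0.0
```

Run:
```python
from h import *
b=get_image("side")[:,:,::-1]; s=read_state(); print(s["tool_pos"],s["force"],s["orientation"],s["width"])
W=camera_params("wrist"); print(W["world_to_cam"].tolist()); a=get_image("wrist")[:,:,::-1]
cv2.imwrite("pics/w7raw.png",a)
c=cv2.resize(b[280:355,315:425],None,fx=4,fy=4,interpolation=cv2.INTER_CUBIC)
cv2.imwrite("pics/w7.png",np.hstack([a[40:440,60:420],cv2.copyMakeBorder(c,0,100,0,0,0)]))
```

```text
[ 0.5066165  -0.27773346  0.16920949] [0.8343481  0.19619509 1.69132459] [-179.86301503    0.27217637  176.98821039] 0.02166645601892713
[[0.05196077856865369, 0.9986478145220103, -0.0016186540561037605, 0.2506830512681528], [-0.9537582066934939, 0.049144491799906445, -0.2965301031776388, 0.5106328698380102], [-0.29604959154734795, 0.016951739619959997, 0.9550221347531728, -0.14749955436743115], [0.0, 0.0, 0.0, 1.0]]
```

View pics/w7.png

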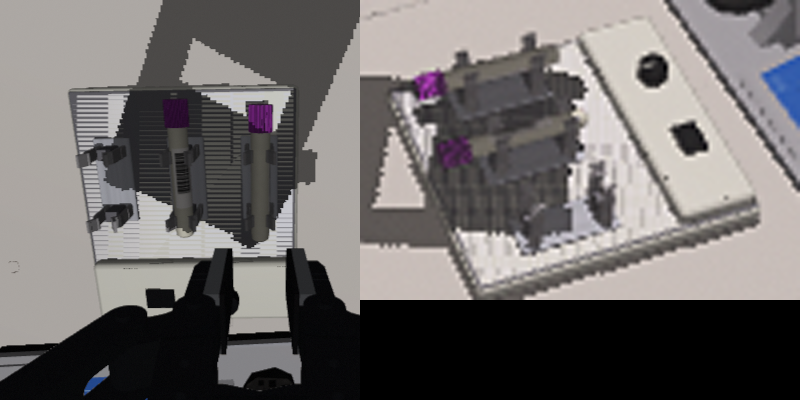

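send_rows:
  targets: [0,0,0,10,40,0,-0.4,0,0,0,12,48,0,-0.4,0,0,0,12,50,0,-0.4,0,0,0,12,50,0,-0.4,0,0,0,12,50,0,-0.4,0,0,0,12,50,0,-0.4,0,0,0,13,36,0,-0.4,0,0,0.187,0,0,0,-0.4]

```text
clock: 17.95
tool_pos: [0.4373, 0.053, 0.164]
orientation: [-180.0, -0.2, 166.2]
force: [1.0, -0.1, -0.3]
width: 0.0259
finger_force: 0.0
```

send_rows:
  targets: [0,0,0.187,0,0,0,-0.4,0,0,0.187,0,0,0,-0.4,0,0,0.187,0,0,0,-0.4,0,0,0.187,0,0,0,-0.4,0,0,0.187,0,0,0,-0.4,0,0,0.187,0,0,0,-0.4,0,0,0,0,0,0,-0.4,0,0,0,0,0,0,-0.4]

```text
clock: 18.95
tool_pos: [0.4389, 0.051, 0.1647]
orientation: [-179.9, -0.0, 102.2]
force: [0.1, 0.3, 0.7]
width: 0.0254
finger_force: 0.0
```

Run:
```python
from h import *
s=read_state(); print(s["clock"],s["tool_pos"],s["orientation"],s["width"],s["joints"])
a=get_image("wrist")[:,:,::-1]; cv2.imwrite("pics/w8.png",a)
```

```text
18.95 [0.43885007 0.05096439 0.16472534] [-1.79927252e+02 -9.49192047e-03  1.02197090e+02] 0.025411437354275576 [ 5.08045657e+00  1.68874102e+01  1.19491208e+02  5.87869204e-04
  4.36947451e+01 -7.11706461e+00]
```

View pics/w8.png

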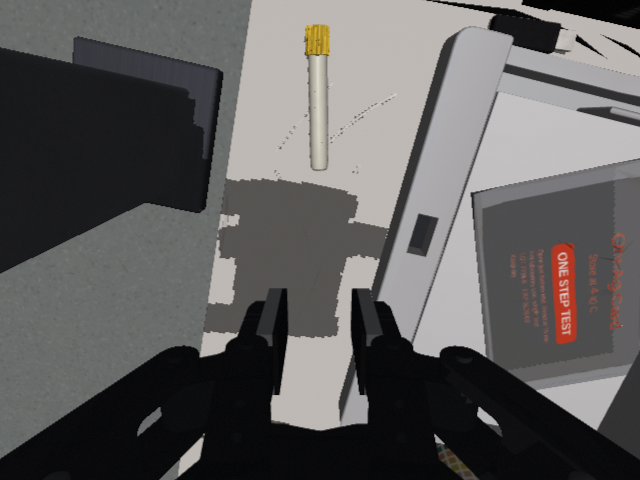

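The yellow tube's cap end is at (317,25) and its round end at (319,170), with nothing near the grip point. The picture budget is now used up, so from here I go by the numbers.

Run:
```python
from h import *
import math
from scipy.spatial.transform import Rotation as Ro
P=camera_params("wrist"); s=read_state(); g=lambda u,v,z:onz("wrist",u,v,z,P)
c,r=g(317,25,.009),g(319,170.5,.0065); d=c-r; L=np.linalg.norm(d[:2]); print(c,r,L,math.degrees(math.atan2(d[1],d[0])))
q=r+d/L*.037; q[2]=.0208
R=Ro.from_euler("xyz",s["orientation"],degrees=True).as_matrix()
print(q,R.T@(q-s["tool_pos"])*1000)
```

```text
[0.40865419 0.17925862 0.009     ] [0.42963832 0.08822928 0.0065    ] 0.09341667134600656 102.98108729118006
[0.42132703 0.12428372 0.0208    ] [ 75.3632229   -1.63807816 144.08757553]
```

send_rows:
  targets: [0,0,0,38,-1,10,-0.4,0,0,0,37,0,40,-0.4,0,0,0,0,0,40,-0.4,0,0,0,0,0,33,-0.4,0,0,0,0,0,15,-0.4,0,0,0,0,0,6,-0.4,0,0,0,0,0,0,-0.4,0,0,0,0,0,0,-0.4]
  force: 80

```text
clock: 20.0
tool_pos: [0.4235, 0.1243, 0.0222]
orientation: [179.9, -0.0, 102.0]
force: [1.3, -0.1, -0.3]
width: 0.0256
finger_force: 0.0
```

Run:
```python
from h import *
for i in range(3): get_image("side"); s=read_state(); print(s["tool_pos"],s["orientation"][2],s["force"])
```

```text
[0.42340323 0.12425851 0.0221924 ] 101.98424238565559 [-0.67724194 -0.57343896  0.06752329]
[0.42333661 0.12427262 0.02213881] 101.98803447425874 [-1.13374562 -0.79088885  0.13610267]
[0.42329912 0.12427791 0.02207142] 101.9891915009068 [ 0.10604728  0.22748905 -0.15075609]
```

send_rows:
  targets: [0,0,0,0,-1,1,-0.4,0,0,0,0,0,0,-0.4,0,0,0,0,0,0,-1,0,0,0,0,0,0,-1,0,0,0,0,0,0,-1,0,0,0,0,0,0,-1,0,0,0,0,0,0,-1,0,0,0,0,0,0,-1]

```text
clock: 21.15
tool_pos: [0.4218, 0.124, 0.0205]
orientation: [180.0, -0.0, 102.0]
force: [-0.5, -0.8, 5.6]
width: 0.0091
finger_force: 78.4
```

send_rows:
  targets: [0,0,0,0,0,-10,-1,0,0,0,0,0,-30,-1,0,0,0,0,0,-50,-1,0,0,0,0,0,-40,-1,0,0,-0.187,0,0,0,-1,0,0,-0.187,0,0,0,-1,0,0,-0.187,0,0,0,-1,0,0,-0.187,0,0,0,-1]

```text
clock: 22.15
tool_pos: [0.4217, 0.1239, 0.1508]
orientation: [180.0, 0.0, 145.2]
force: [0.3, -0.1, 0.1]
width: 0.0088
finger_force: 78.5
```

send_rows:
  targets: [0,0,-0.187,0,0,0,-1,0,0,-0.187,0,0,0,-1,0,0,-0.187,0,0,0,-1,0,0,0,0,0,0,-1,0,0,0,0,0,0,-1,0,0,0,0,0,0,-1,0,0,0,0,0,0,-1,0,0,0,0,0,0,-1]

```text
clock: 23.15
tool_pos: [0.4217, 0.124, 0.1503]
orientation: [-180.0, -0.0, 177.0]
force: [-0.4, -1.2, -0.5]
width: 0.0093
finger_force: 78.5
```

Run:
```python
from h import *
s=read_state(); P=camera_params("wrist")
im=get_image("wrist"); cv2.imwrite("pics/w9raw.png",im[:,:,::-1])
print(s["clock"],s["tool_pos"],s["orientation"],s["width"],s["finger_force"])
# held tube: yellow cap mask and body column limits
hsv=cv2.cvtColor(im,cv2.COLOR_RGB2HSV)
m=cv2.inRange(hsv,(18,110,60),(36,255,255)); m[:,:250]=0; m[:,390:]=0
n,l,st,ce=cv2.connectedComponentsWithStats(m); print(sorted([(x[4],x[:4].tolist()) for x in st[1:]],reverse=True)[:3])
print([(v,im[v,318].tolist()) for v in range(370,415,3)])
old=cv2.imread("pics/w4.png")[:,:,::-1]; print([(v,old[v,318].tolist()) for v in range(370,415,3)])
for v in (260,300,350): print(v,im[v,295:345:3].sum(1).tolist(), old[v,295:345:3].sum(1).tolist())
```

```text
23.15 [0.42172759 0.12395863 0.15030095] [-1.79999447e+02 -3.67199678e-03  1.76959613e+02] 0.009266094626178714 78.49748969078064
[(np.int32(2277), [296, 172, 44, 56]), (np.int32(4), [300, 173, 4, 1])]
[(370, [82, 81, 74]), (373, [81, 79, 73]), (376, [81, 79, 73]), (379, [80, 79, 73]), (382, [80, 79, 73]), (385, [81, 79, 74]), (388, [80, 78, 72]), (391, [81, 79, 73]), (394, [81, 79, 73]), (397, [177, 174, 162]), (400, [175, 172, 172]), (403, [174, 172, 173]), (406, [173, 173, 174]), (409, [174, 172, 173]), (412, [174, 171, 173])]
[(370, [79, 78, 72]), (373, [79, 77, 71]), (376, [79, 77, 71]), (379, [79, 77, 72]), (382, [79, 77, 71]), (385, [78, 77, 70]), (388, [77, 77, 70]), (391, [80, 78, 72]), (394, [80, 78, 73]), (397, [78, 77, 71]), (400, [45, 44, 45]), (403, [127, 126, 133]), (406, [131, 130, 134]), (409, [131, 130, 134]), (412, [131, 130, 134])]
260 [225, 225, 209, 189, 209, 226, 234, 238, 240, 234, 227, 218, 206, 207, 503, 503, 502] [224, 216, 200, 170, 196, 211, 223, 230, 231, 226, 223, 213, 198, 192, 241, 239, 238]
300 [127, 128, 127, 20, 155, 221, 227, 235, 239, 233, 229, 220, 142, 18, 129, 130, 127] [122, 124, 123, 20, 138, 209, 222, 226, 232, 230, 221, 211, 124, 10, 122, 118, 121]
350 [23, 22, 27, 22, 147, 220, 235, 242, 240, 239, 232, 216, 130, 25, 28, 17, 23] [17, 19, 30, 19, 102, 210, 218, 227, 228, 227, 219, 208, 88, 20, 28, 23, 23]
```

send_rows:
  targets: [0,0,0,-8,-40,0,-1,0,0,0,-12,-57,0,-1,0,0,0,-12,-58,0,-1,0,0,0,-12,-58,0,-1,0,0,0,-12,-58,0,-1,0,0,0,-12,-58,0,-1,0,0,0,-12,-58,0,-1,0,0,0,-12,-58,0,-1]

```text
clock: 24.2
tool_pos: [0.4902, -0.3273, 0.1502]
orientation: [180.0, 0.0, 176.9]
force: [1.3, 0.0, 0.9]
width: 0.0093
finger_force: 78.5
```

send_rows:
  targets: [0,0,0,-12,-40,0,-1,0,0,0,-1,-15,0,-1,0,0,0,0,0,25,-1,0,0,0,0,0,25,-1,0,0,0,0,0,15,-1,0,0,0,0,0,7,-1,0,0,0,0,0,0,-1,0,0,0,0,0,0,-1]

```text
clock: 25.2
tool_pos: [0.5008, -0.3811, 0.0791]
orientation: [-180.0, 0.1, 177.0]
force: [0.6, -0.5, -0.0]
width: 0.0089
finger_force: 78.5
```

Run:
```python
from h import *
for i in range(4): get_image("side"); s=read_state(); print(s["clock"],s["tool_pos"],s["orientation"],s["force"])
```

```text
25.25 [ 0.50084885 -0.38114633  0.07920456] [-1.79951818e+02  6.73875390e-02  1.76994627e+02] [-0.31409355 -0.26421109  0.0660684 ]
25.3 [ 0.50079099 -0.38116583  0.07916286] [-1.79954360e+02  6.67089361e-02  1.76989021e+02] [ 0.17911035  0.02625599 -0.51967829]
25.35 [ 0.50074731 -0.38113349  0.07908589] [-1.79957141e+02  6.19878184e-02  1.76987907e+02] [-0.05250001  0.26660859 -0.30021249]
25.4 [ 0.5006051  -0.38108792  0.0789418 ] [-1.79967361e+02  4.62942595e-02  1.76985656e+02] [ 0.65475281 -0.20800175  0.46213796]
```

Position matches the target. I'll press to first contact and check the lateral force.

send_rows:
  targets: [0,0,0,0,0,4,-1,0,0,0,0,0,4,-1,0,0,0,0,0,3,-1,0,0,0,0,0,2,-1,0,0,0,0,0,2,-1,0,0,0,0,0,0,-1,0,0,0,0,0,0,-1,0,0,0,0,0,0,-1]

```text
clock: 26.4
tool_pos: [0.5011, -0.3816, 0.0644]
orientation: [-179.9, 0.1, 177.0]
force: [-0.1, -0.3, 8.6]
width: 0.0094
finger_force: 79.5
```

Run:
```python
from h import *
for i in range(4): get_image("side"); s=read_state(); print(s["tool_pos"],s["force"],s["wrist_torque"])
```

```text
[ 0.50109689 -0.38160224  0.06446725] [-0.1868051  -0.40616335  8.01945253] [-0.05071061  0.2557431   0.03678967]
[ 0.50108986 -0.38160031  0.06447016] [-1.21510287  0.29605787  8.93327252] [-0.04785801  0.21758556  0.01650057]
[ 0.50108813 -0.38159031  0.06443665] [-0.92381519 -0.32487865  7.38980621] [-0.00333965  0.26978971  0.07203349]
[ 0.50107363 -0.38158737  0.06445085] [-1.06367367 -0.35944596  7.81672914] [-0.05547304  0.245751    0.00648444]
```

send_rows:
  targets: [0,0,0,0,0,2,-1,0,0,0,0,0,2,-1,0,0,0,0,0,2,-1,0,0,0,0,0,2,-1,0,0,0,0,0,1,-1,0,0,0,0,0,0,-1,0,0,0,0,0,0,-1,0,0,0,0,0,0,-1]

```text
clock: 27.6
tool_pos: [0.5002, -0.3809, 0.055]
orientation: [180.0, -0.0, 177.0]
force: [-2.9, 0.9, 10.2]
width: 0.0089
finger_force: 79.6
```

Run:
```python
from h import *
for i in range(2): get_image("side"); s=read_state(); print(s["tool_pos"],s["force"],s["wrist_torque"])
```

```text
[ 0.50020076 -0.38090368  0.05498039] [-2.58231991  0.53979261 10.02839818] [0.21363452 0.3093205  0.03923965]
[ 0.50017028 -0.38090534  0.05496258] [-3.12306904  0.77478576 10.3831706 ] [0.16615082 0.31464501 0.00603488]
```

send_rows:
  targets: [0,0,0,0,0,1,-1,0,0,0,0,0,0,-1,0,0,0,0,0,0,-1,0,0,0,0,0,0,-1,0,0,0,0,0,0,-1,0,0,0,0,0,0,-1,0,0,0,0,0,0,-1,0,0,0,0,0,0,-1]

```text
clock: 28.7
tool_pos: [0.5002, -0.3809, 0.0549]
orientation: [-180.0, -0.0, 177.0]
force: [-4.0, 3.2, 17.5]
width: 0.0092
finger_force: 80.6
```

send_rows:
  targets: [0,0,0,0,0,-1,-1,0,0,0,0,0,0,-0.6,0,0,0,0,0,0,-0.5,0,0,0,0,0,0,-0.5,0,0,0,0,0,-15,-0.5,0,0,0,0,0,-40,-0.5,0,0,0,20,20,-50,-0.5,0,0,0,-30,52,0,-0.5]

```text
clock: 29.7
tool_pos: [0.5145, -0.312, 0.1644]
orientation: [-179.8, 0.4, 176.7]
force: [2.0, -0.9, 0.4]
width: 0.0213
finger_force: 0.0
```

send_rows:
  targets: [0,0,0,0,0,0,-0.5,0,0,0,0,0,0,-0.5,0,0,0,0,0,0,-0.5,0,0,0,0,0,0,-0.5,0,0,0,0,0,0,-0.5,0,0,0,0,0,0,-0.5,0,0,0,0,0,0,-0.5,0,0,0,0,0,0,-0.5]

```text
clock: 30.7
tool_pos: [0.5141, -0.3095, 0.1593]
orientation: [180.0, -0.0, 177.0]
force: [0.5, -0.6, -0.1]
width: 0.0217
finger_force: 0.0
```

Run:
```python
from h import *
import math
s=read_state(); P=camera_params("wrist"); im=get_image("wrist"); cv2.imwrite("pics/w10.png",im[:,:,::-1])
print(s["clock"],s["tool_pos"],s["orientation"])
th=math.radians(-3); M=np.array([[math.cos(th),math.sin(th)],[-math.sin(th),math.cos(th)]])
g=lambda u,v,z:(M@(onz("wrist",u,v,z,P)[:2]-np.array([.5027,-.3285])))*1000
hsv=cv2.cvtColor(im,cv2.COLOR_RGB2HSV)
for n,lo,hi in (("yellow",(18,110,50),(36,255,255)),("purple",(140,90,30),(160,255,255)),("blue",(108,120,40),(130,255,255))):
    m=cv2.inRange(hsv,lo,hi); k,l,st,ce=cv2.connectedComponentsWithStats(m)
    for i in np.argsort(-st[1:,4])[:3]+1:
        if st[i,4]>150: print(n,st[i].tolist(),ce[i],"mixer mm",g(ce[i][0],ce[i][1],.0415))
```

```text
30.7 [ 0.51412947 -0.30946048  0.15931341] [ 1.79998488e+02 -5.23566548e-04  1.76990334e+02]
yellow [185, 132, 28, 31, 796] [198.33919598 147.12060302] mixer mm [-47.70702485 -52.69000827]
purple [359, 131, 27, 30, 762] [371.58792651 145.38451444] mixer mm [-48.76669504  52.0794787 ]
purple [270, 125, 26, 31, 749] [282.9012016  139.46728972] mixer mm [-52.22608662  -1.42197801]
blue [532, 2, 49, 220, 2939] [556.62708404 110.01769309] mixer mm [-69.15764706 160.33387509]
blue [166, 438, 42, 42, 395] [188.98734177 460.53924051] mixer mm [192.77359187 -81.61225772]
```

send_rows:
  targets: [0,0,0,0,0,-40,-0.5,0,0,0,0,0,-55,-0.5,0,0,0,0,50,-30,-0.5,0,0,0,0,60,0,-0.5,0,0,0,0,60,0,-0.5,0,0,0,0,60,0,-0.5,0,0,0,0,60,0,-0.5,0,0,0,0,40,0,-0.5]

```text
clock: 31.75
tool_pos: [0.5312, 0.0225, 0.2846]
orientation: [180.0, 0.0, 177.1]
force: [0.2, -0.2, 0.5]
width: 0.0211
finger_force: 0.0
```

Run:
```python
from h import *
import math
im=get_image("side"); cv2.imwrite("pics/s11.png",im[:,:,::-1]); P=camera_params("side")
g=im.astype(int).sum(2)//3
c,s_=math.cos(math.radians(-3)),math.sin(math.radians(-3))
W=lambda x,y,z:np.array([.5027+c*x-s_*y,-.3285+s_*x+c*y,z])
for n,y,x0 in (("left",.052,.037),("mid",0,.034),("right",-.052,.038)):
    for dx in (.005,.030,.037,.044,.070):
        u,v=proj("side",W(x0-dx,y,.0415),P); u2,v2=proj("side",W(x0-dx,y,.0515),P)
        print(n,int(dx*1000),"px %.1f %.1f  10mm up: %.1f"%(u,v,v2-v),g[int(round(v))-9:int(round(v))+10,int(round(u))].tolist())
hsv=cv2.cvtColor(im,cv2.COLOR_RGB2HSV)
for n,lo,hi in (("yellow",(18,110,50),(36,255,255)),("purple",(140,90,30),(160,255,255)),("blue",(108,120,40),(130,255,255))):
    m=cv2.inRange(hsv,lo,hi); k,l,st,ce=cv2.connectedComponentsWithStats(m)
    for i in np.argsort(-st[1:,4])[:4]+1:
        if st[i,4]>15: print(n,st[i].tolist(),ce[i])
for y,x0 in ((.052,.037),(0,.034),(-.052,.038)): print(proj("side",W(x0-.0835,y,.0415),P))
```

```text
left 5 px 361.9 293.3  10mm up: -2.7 [197, 198, 197, 196, 197, 197, 197, 191, 215, 197, 163, 115, 156, 221, 222, 53, 57, 62, 106]
left 30 px 352.4 295.7  10mm up: -2.7 [197, 197, 195, 198, 197, 196, 156, 208, 214, 184, 146, 108, 182, 189, 82, 87, 84, 88, 192]
left 37 px 349.8 296.4  10mm up: -2.7 [196, 196, 197, 197, 197, 197, 197, 190, 214, 200, 167, 121, 136, 185, 79, 85, 86, 90, 192]
left 44 px 347.1 297.1  10mm up: -2.7 [196, 196, 195, 197, 196, 198, 198, 197, 220, 195, 157, 111, 123, 188, 79, 86, 83, 89, 194]
left 70 px 337.1 299.6  10mm up: -2.7 [197, 197, 199, 199, 200, 198, 183, 212, 214, 183, 132, 107, 182, 99, 64, 54, 66, 76, 198]
mid 5 px 368.8 309.2  10mm up: -2.7 [216, 217, 217, 217, 219, 221, 221, 199, 214, 154, 97, 96, 103, 101, 138, 66, 82, 80, 186]
mid 30 px 359.1 311.7  10mm up: -2.7 [90, 191, 188, 229, 223, 222, 195, 203, 226, 185, 158, 103, 156, 190, 82, 85, 85, 90, 195]
mid 37 px 356.4 312.5  10mm up: -2.7 [93, 196, 160, 223, 226, 224, 221, 172, 109, 190, 189, 148, 102, 183, 189, 83, 87, 85, 90]
mid 44 px 353.6 313.2  10mm up: -2.7 [89, 198, 152, 229, 225, 222, 2
[... 722 characters left out ...]
8 332.5  10mm up: -2.7 [162, 223, 219, 192, 192, 193, 168, 207, 218, 190, 158, 111, 187, 92, 83, 81, 77, 78, 90]
yellow [344, 331, 9, 8, 53] [347.81132075 334.28301887]
purple [335, 314, 8, 7, 42] [338.57142857 317.4047619 ]
purple [329, 298, 8, 7, 41] [332.24390244 300.82926829]
blue [416, 290, 53, 57, 1106] [442.36618445 319.06781193]
blue [443, 271, 59, 60, 522] [473.79310345 301.76245211]
blue [481, 125, 38, 38, 225] [507.93333333 145.28888889]
blue [286, 270, 51, 13, 146] [311.20547945 276.        ]
(np.float64(331.89172739042283), np.float64(300.9417946110465))
(np.float64(337.92660723198634), np.float64(317.2990266135249))
(np.float64(347.2911875052734), np.float64(334.0619500793592))
```

All three tubes match the projected seated pose to under 1 px at both ends, and the pen is lying on the worktop.

```bash
python3 -c "
from workcell import *
print(job_done())"
```

```text
the job is handed in; nothing more can be done
None
```

The pen lies flat on the bare worktop, and both loose tubes are pressed into the free stations, caps away from the console. The loaded tube stayed in place, and the job was handed in at about 32 s; the final checks were numerical only, and the judge returned no verdict.

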